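Zero the coat gauge and hold it on the marked spot

ROBOT

A 7-joint arm with a two-finger parallel gripper is mounted at the origin on the work surface; the furniture and walls round the work are solid. World frame = base frame: x ahead of the robot, y to its left, z up, the work surface at z = 0. Lengths are in m, angles in rad, forces in N, time in s.
With the tool pointing down it reaches from about 0.425 to 0.95 m from the base axis. Payload 4.7 kg.
Tool frame: the origin (TCP) lies midway between the tips of the shut fingers; the grasp point (between the pads) lies tcp_to_grasp behind it (tcp_to_grasp is the distance from the TCP to the grasp point, in m); z points along the fingers, y is the line along which they close (so a half turn about z gives the same grasp; the last joint's range is limited). The gripper opens to 85 mm and grips with 20 to 120 N. Pads are 22 mm wide; open, the fingers measure 114 mm over their backs; the gripper's body (76 mm by 85 mm) begins 54 mm behind the grasp point. The pads swing forward as they close: fully open they stand 13 mm farther back than shut.
Start: joints at [1.219, 0.469, -0.049, 1.532, 0.024, 1.141, -0.082], TCP at [0.214, -0.64, 0.231] pointing down, gripper open.
Joint ranges: [-2.59, 2.59], [-0.33, 1.99], [-1.39, 1.29], [0.1, 2.45], [-1.04, 4.18], [0.21, 1.99], [-2.66, 2.66]. Speed limits (rad/s): [2.57, 2.57, 3.14, 3.14, 3.14, 3.14, 3.14].

INTERFACE

Orientations are given as [roll, pitch, yaw] about the fixed x, y, z axes, in that order (R = Rz(yaw) Ry(pitch) Rx(roll)).
In Python, from cell import * gives the robot as it stands.
- The arm moves only by the shell command python3 -m inch 'ROWS' [FORCE]. ROWS is JSON, a list of rows, each a list of 7 numbers: the finger opening in mm, from 0 to 85.4, then the shift along the tool's x, y, z normalised to -1 to 1, where 1 is 0.1 m, then the turn, a rotation vector about the tool's x, y, z normalised to -1 to 1, where 1 is 2 rad. In form: [[fingers, dx, dy, dz, ax, ay, az], ...]. A call has 1 to 5 rows; each row is the pose to reach, as a shift and turn from the pose commanded when the call began, along the tool's axes at that moment; what a row does not reach only later rows make up. A row lasts 1/10 s, in which the tool goes at most 50 mm and 8.59 degrees, less where a joint would pass 70% of its speed; a pose out of reach is approached as far as the arm can. A call with a number of a shift or a turn outside -1 to 1 is refused whole. A call with a gripper value outside its range is refused whole. The fingers move at their own pace and stop on an object; FORCE is the grip in N (left out, the last holds). Time passes only in rows, so rows that repeat a pose let the fingers close. It gives the time, the measured TCP pose, the force, the opening and the grip force at its end, in the units of the state.
- observe(): the state, without advancing time (a new reading comes with each control period).
- snapshot(name): name is "side" or "top"; returns (picture, depth): 384x512x3 uint8, red, green, blue; 384x512 float32, m along the optical axis (not along the pixel's ray), 0 where there is no reading.
- camera_params(name): a dict with "K" (3x3 intrinsics, pixels), "k1" (the pictures are not rectified: a ray, as slopes to the right and down, at radius r is drawn at 1 + k1 r^2 times it, then the intrinsics apply), "R" (3x3) and "t" (3): a world point X has camera coordinates R X + t. Camera axes: x right, y down, z forward; pixel columns grow to the right and rows downward; lengths in m; the calibration is good to about 2 mm. A picture is of the moment at which its call begins. camera_params takes no time and is no camera call.
- hand_in(): hands the job in; it is judged then, once.
The state is a dict: "t": time; "joint_pos": joint angles; "qd": joint speeds; "joint_torque": joint torques, N m; "ee_pos": TCP position; "tool_rot": TCP orientation; "contact_force": force on the tool from outside, world axes, zero at the start; "wrist_torque": the same for the moment, N m; "finger_gap": finger opening in m; "grasp_force": force on a finger pad.
Only numpy, scipy, OpenCV 4.12 (cv2) and the standard library are available. Lean on these libraries where they do the work, as an engineer would, in place of code of your own. Each camera call takes 0.05 s, during which the arm holds its last target. There are 200 camera calls.

TASK

Check the resin coat: take the thickness gauge out of its dock and zero it by holding it upright on the middle of the bare steel disc with its sprung probe tip pushed fully home for a moment. Then set the tip inside the ring drawn on the sloping panel and hold the gauge there, square to the coat, with the tip pushed lightly in to about half its stroke (never hard home, since that dents the fresh coat). Finish while still holding it so, and leave the cup, the ink bottle and the timer where they are.

Things in the scene. Friction and masses are not known exactly. Their poses are not given: they have to be found in the camera images.
- gauge: hand-held coat gauge, loose, 0.14 kg, 130 mm long; it starts upright in the dock's socket. Origin on its axis at the mouth of its round metal nose (low end), z up along the body. Nose: 17 mm diameter, z 0 to 28 mm. Above it a grey flat-sided block 38 mm (x) by 26 mm (y), z 28 to 114 mm, its underside standing on the socket block; cap to z 118 mm. Screen on its -x face
- gauge_grip (a point): point on the gauge's axis, 92 mm above its origin and 26 mm below its top: grip here across the two plain flat y faces (26 mm apart), so that nothing of the gauge reaches up between the inner parts of the gripper. Axes as the gauge's
- probe (a joint): how far the gauge's steel probe tip is pushed into the nose, m: 0 fully out, 0.010 fully home at the end of its stroke. A light spring pushes it out: 1 N at the start of the stroke, rising 0.5 N per mm to 6 N at the end
- probe_tip (a point): centre of the flat end face of the probe tip, a steel pin of 9 mm diameter on the gauge's axis; with the tip fully out it lies 12 mm below the gauge's origin, fully home 2 mm below it. Axes as the gauge's
- dock: the gauge's dock, fixed: a grey base 70 x 150 x 10 mm (x, y, z), origin at the centre of its underside, z up. On its +y half, centred at y = +42 mm, a socket block 50 mm (x) by 56 mm (y), top at z 50 mm, with an upright 20 mm round hole for the nose; the gauge lifts straight out (at least 40 mm). On its -y half, at y = -40 mm, the zero disc
- zero_disc: bare polished steel zero disc, 40 mm diameter, fixed flat on the dock; origin at the centre of its underside, its upper face 6 mm above that
- disc_top (a point): centre of the zero disc's level upper face, 18 mm above the table, z up
- panel: white framed panel, 235 x 235 x 34 mm, fixed on a low plywood easel, sloping at 18 degrees, low edge (-x) roughly towards the robot. Origin at the centre of its underside, x up the slope, y across, z square out of its face. Rim 14 mm wide and 34 mm high all round; inside it the hard clear resin coat has its flat surface at z = 14 mm
- spot (a point): centre of the marked spot: a dark ring, 25 mm across, drawn in wax pencil on the resin coat (no thickness), somewhere within 60 mm of the panel's middle in x and y. z points square out of the sloping coat, x up the slope
- portion_cup: small clear portion cup of glass bits, 69 mm diameter, 18 mm high, loose, origin at the centre of its underside; leave alone
- ink_bottle: small dropper bottle of ink, 28 mm diameter, 85 mm high, loose and upright, origin at the centre of its underside; leave alone
- timer: round wind-up kitchen timer, 69 mm diameter, 43 mm high, loose, origin at the centre of its underside; leave alone

How it is judged:
On the way:
1. the gauge is zeroed: held upright with its tip on the steel disc and pushed fully home (value of joint probe above 0.009 m and contact force between gauge and zero_disc above 3 N and distance between probe_tip and disc_top below 0.012 m and angle between the z axis of gauge and the z axis of disc_top, either way round below 0.1 rad and contact force between the fingers and gauge above 1 N), for 0.3 s.
At the end, for the whole second after the job is handed in: The gripper still holds the gauge at rest: probe tip within 9 mm of the middle of the ring, gauge within 0.09 rad of square to the coat, probe pushed in 3 to 8 mm of its 10 mm stroke, and the gauge pressing on the panel with 1.2 to 8 N (distance between probe_tip and spot below 0.009 m and angle between the z axis of gauge and the z axis of spot, either way round below 0.09 rad and value of joint probe between 0.003 and 0.008 m and contact force between gauge and panel between 1.2 and 8 N and contact force between the fingers and gauge above 1 N and linear speed of gauge below 0.01 m/s); the arm keeps its last pose, push and grip.
It fails at once if the gauge is pressed hard on the panel (over 12 N) (contact force between gauge and panel above 12 N).
It fails at once if the portion cup is pushed about or tipped (distance of portion_cup from where it was at the start of the episode above 0.02 m or angle between portion_cup's own z axis and vertical above 0.3 rad).
It fails at once if the ink bottle is pushed about or tipped (distance of ink_bottle from where it was at the start of the episode above 0.02 m or angle between ink_bottle's own z axis and vertical above 0.3 rad).
It fails at once if the timer is pushed about or tipped (distance of timer from where it was at the start of the episode above 0.02 m or angle between timer's own z axis and vertical above 0.3 rad).
It also fails if it takes over 51 s, if anything falls off the work surface, if the arm or the gripper's body presses on something with over 40 N, if the wrist force passes 120 N, or if a joint passes its speed limit or range.

## Working session

There is one attempt and no reset: what is moved stays moved. The work goes in short steps, Python scripts to look and compute and a shell command to move; the robot and the scene stay as the last step left them, time stands still between calls to the robot, and variables do not carry over. Pictures are saved under pics/ and viewed, at most 10 in all, crops included, and the job is handed in when it is done.

```bash
mkdir -p pics; ls; cat > h.py <<'E'
import numpy as np, cv2
from cell import *
from scipy.spatial.transform import Rotation as Ro
E
python3 - <<'E'
from h import *
s=observe(); print(s); 
try: print(tcp_to_grasp)
except Exception as e: print(e)
for n in("side","top"):
    p,d=snapshot(n); np.savez(f'{n}0.npz',p=p,d=d); cv2.imwrite(f'pics/{n}0.png',p[:,:,::-1]); print(n,{k:np.round(v,4).tolist() for k,v in camera_params(n).items()})
E
```

```text
pics
{'t': 0.0, 'joint_pos': array([ 1.21910095,  0.46946911, -0.0486423 ,  1.53370947,  0.02411744,
        1.14101859, -0.08227515]), 'qd': array([-0.00010847,  0.00144851,  0.00021616, -0.00037468, -0.00030915,
        0.0005233 , -0.00018397]), 'joint_torque': array([-1.42746567e-04, -5.10300493e+01, -4.67218144e-02, -2.37706894e+01,
        1.06206274e-02,  7.57967558e-03, -1.17491233e-06]), 'ee_pos': array([ 0.21396409, -0.63955827,  0.23023636]), 'tool_rot': array([-3.13957593e+00,  6.99562966e-05,  3.22901811e-01]), 'contact_force': array([-0.12027878, -0.00628076, -0.41099062]), 'wrist_torque': array([ 0.03892442,  0.01133444, -0.02567275]), 'grasp_force': 0.0, 'finger_gap': 0.08509082963758496}
0.0187
side {'K': [[361.0363, 0.0, 252.3042], [0.0, 361.0363, 196.6278], [0.0, 0.0, 1.0]], 'k1': -0.0533, 'R': [[-0.9316, -0.3633, 0.0087], [-0.1647, 0.4008, -0.9013], [0.3239, -0.8411, -0.4332]], 't': [0.5026, 0.1601, 0.7195]}
top {'K': [[362.6693, 0.0, 259.6311], [0.0, 362.6693, 192.5453], [0.0, 0.0, 1.0]], 'k1': -0.0463, 'R': [[-0.0067, -0.9999, 0.0075], [-0.9927, 0.0058, -0.1201], [0.12, -0.0082, -0.9927]], 't': [0.0168, 0.5394, 0.905]}
```

View pics/side0.png

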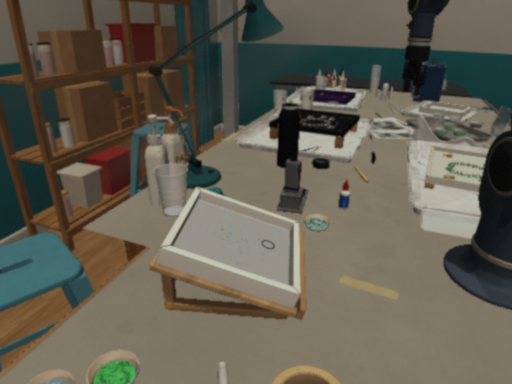

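View pics/top0.png

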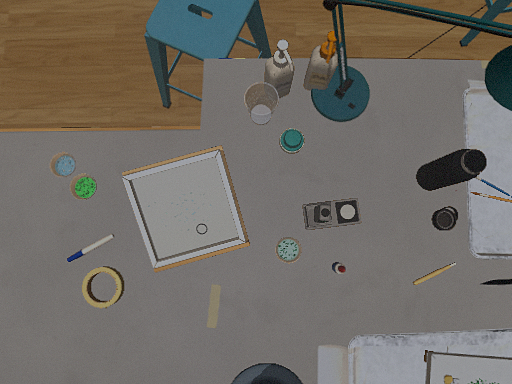

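The side view shows the gauge upright at (292,180) on its dock, with the ring at (268,244). In the top view, the gauge is at (323,213), the disc at (347,211) and the ring at (202,229). The cup is at (288,250), the ink at (339,268), the timer at (292,140), and there is a tall black can at (450,170).

```bash
cat >> h.py <<'E'
def cloud(n,d):
    c=camera_params(n); K=np.array(c['K']);R=np.array(c['R']);t=np.array(c['t'])
    v,u=np.mgrid[:384,:512]; uv=np.stack([u,v],-1).reshape(-1,1,2).astype(float)
    xy=cv2.undistortPoints(uv,K,np.array([c['k1'],0,0,0.])).reshape(384,512,2)
    P=np.dstack([xy[...,0]*d,xy[...,1]*d,d]); return (P-t)@R   # R^T(P-t)
def ray(n,u,v):
    c=camera_params(n); R=np.array(c['R']);t=np.array(c['t'])
    xy=cv2.undistortPoints(np.array([[[u,v]]],float),np.array(c['K']),np.array([c['k1'],0,0,0.])).ravel()
    r=R.T@np.array([*xy,1]); return -R.T@t, r/np.linalg.norm(r)
def proj(n,X):
    c=camera_params(n); return cv2.projectPoints(np.array(X,float).reshape(-1,3),cv2.Rodrigues(np.array(c['R']))[0],np.array(c['t']),np.array(c['K']),np.array([c['k1'],0,0,0.]))[0].reshape(-1,2)
E
cat > m.py <<'E'
from h import *
D={n:np.load(f'{n}0.npz') for n in('side','top')}
C={n:cloud(n,D[n]['d']) for n in D}
T=C['top']
for nm,(u,v) in dict(gauge=(323,213),disc=(347,211),cup=(288,250),ink=(339,268),timer=(292,140),can=(470,161),can2=(428,178),ring=(202,229),table=(260,300)).items():
    print(nm,T[v,u].round(4))
for nm,(u,v) in dict(gauge=(293,170),ring=(268,244),ink=(345,195),can=(289,112)).items(): print('side',nm,C['side'][v,u].round(4))
# coat plane from both
for n,(u0,u1,v0,v1) in dict(top=(155,215,175,240),side=(215,275,225,262)).items():
    P=C[n][v0:v1,u0:u1].reshape(-1,3); P=P[np.isfinite(P).all(1)&(P[:,2]>.03)]
    for _ in range(3):
        c=P.mean(0); nn=np.linalg.svd(P-c,full_matrices=False)[2][2]; nn*=np.sign(nn[2]); r=(P-c)@nn; P=P[abs(r)<.004]
    print(n,'plane',c.round(4),nn.round(4),'tilt',np.degrees(np.arccos(nn[2])),'yaw upslope',np.degrees(np.arctan2(-nn[1],-nn[0])),len(P),r.std())
# level bands at the dock
for lo,hi,nm in((.145,.2,'gtop'),(.04,.06,'sock'),(.004,.014,'base'),(.0145,.024,'disc')):
    w=T[190:240,295:370].reshape(-1,3); Q=w[(w[:,2]>lo)&(w[:,2]<hi)]
    if len(Q)>5:
        (cx,cy),(a,b),th=cv2.minAreaRect((Q[:,:2]*1000).astype(np.float32)); print(nm,len(Q),Q.mean(0).round(4),np.median(Q[:,2]),(cx,cy,a,b,th))
big=[cv2.resize(D['top']['p'][150:280,110:370],None,fx=3,fy=3,interpolation=cv2.INTER_CUBIC)]
cv2.imwrite('pics/c1.png',big[0][:,:,::-1])
s=D['side']['p'][140:320,150:370];cv2.imwrite('pics/c2.png',cv2.resize(s,None,fx=3.3,fy=3.3,interpolation=cv2.INTER_CUBIC)[:,:,::-1])
E
python3 m.py
```

```text
gauge [ 0.4787 -0.1297  0.1398]
disc [ 0.4911 -0.215   0.0193]
cup [ 0.3911 -0.0597  0.0082]
ink [ 0.3487 -0.1785  0.0687]
timer [ 0.6763 -0.072   0.0408]
can [ 0.5979 -0.4806  0.1434]
can2 [ 0.5702 -0.4143  0.0653]
ring [0.4459 0.1567 0.0631]
table [0.2628 0.0141 0.0003]
side gauge [ 0.4763 -0.124   0.1116]
side ring [0.4459 0.1571 0.0634]
side ink [ 0.3424 -0.1713  0.0437]
side can [ 0.5769 -0.4223  0.192 ]
top plane [0.4988 0.1972 0.0844] [-0.3242  0.0986  0.9408] tilt 19.80679192400185 yaw upslope -16.91671199032343 228 0.0013955802539375212
side plane [0.4826 0.1887 0.078 ] [-0.2861 -0.0935  0.9536] tilt 17.515199567292964 yaw upslope 18.09730593930779 386 0.0006239487386215736
sock 239 [ 0.4776 -0.1244  0.0499] 0.04988145586631592 (480.909912109375, -134.31430053710938, 54.0357551574707, 60.004337310791016, 6.877764701843262)
base 809 [ 0.4856 -0.1888  0.0096] 0.009893526225235708 (484.0807189941406, -178.33998107910156, 199.58262634277344, 123.29393768310547, 85.07581329345703)
disc 212 [ 0.4901 -0.2085  0.0178] 0.01761845907413062 (477.34844970703125, -155.57305908203125, 74.55713653564453, 180.02781677246094, 14.362977027893066)
```

View pics/c1.png

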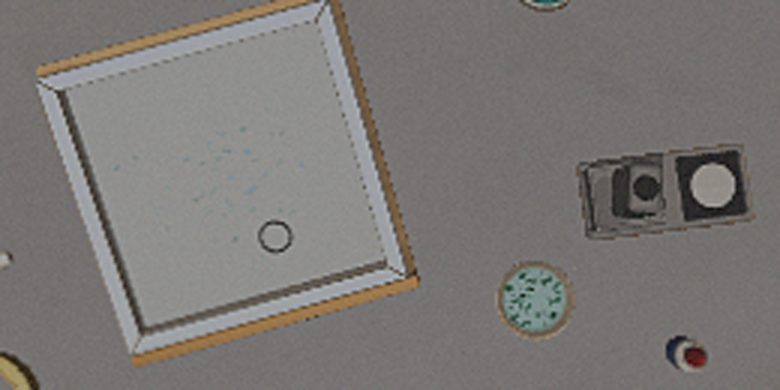

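View pics/c2.png

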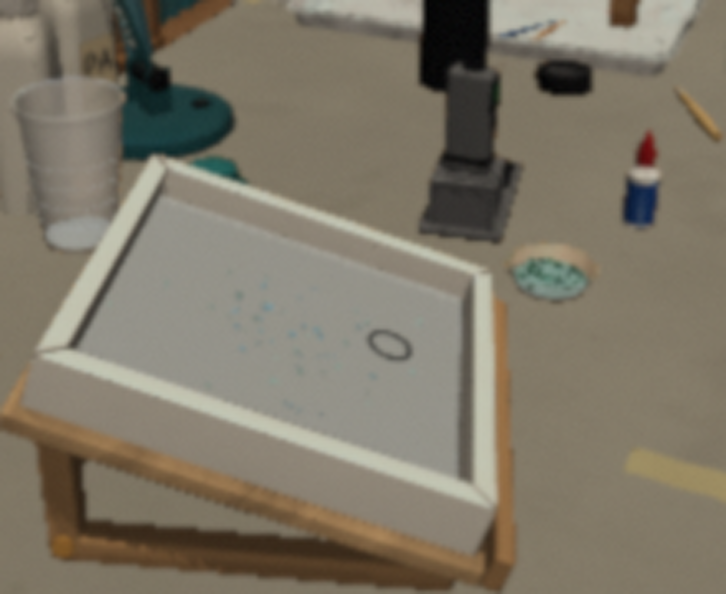

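The crops show the ring centred at top pixel ≈(201.8,229) and side pixel ≈(268,244.5). The gauge cap is at top ≈(325.7,212.3) and the disc at ≈(347.7,212). Next I'll refine the axes and the plane.

```bash
cat > m2.py <<'E'
from h import *
D={n:np.load(f'{n}0.npz') for n in('side','top')}
C={n:cloud(n,D[n]['d']) for n in D}
T=C['top'];S=C['side']
def at(n,u,v,z):
    o,r=ray(n,u,v); return o+r*(z-o[2])/r[2]
print('gauge top',at('top',325.7,212.3,.140),'disc',at('top',347.7,212,.018))
for n in C:
    w=C[n].reshape(-1,3); b=(abs(w[:,0]-.485)<.06)&(abs(w[:,1]+.14)<.05)
    for lo,hi in((.134,.146),(.118,.136),(.065,.132),(.046,.054)):
        Q=w[b&(w[:,2]>lo)&(w[:,2]<hi)]
        if len(Q)>8:
            (cx,cy),ab,th=cv2.minAreaRect((Q[:,:2]*1000).astype(np.float32)); print(n,lo,len(Q),np.round([cx,cy,*ab,th],1),'zmed',np.median(Q[:,2]).round(4))
# disc by brightness in top pic
g=cv2.cvtColor(D['top']['p'],cv2.COLOR_RGB2GRAY); sub=g[195:230,335:362]
_,m=cv2.threshold(sub,0,255,cv2.THRESH_OTSU); n,l,st,ce=cv2.connectedComponentsWithStats(m)
for i in range(1,n): 
    if st[i,4]>60: c=ce[i]+[335,195]; print('blob',c,st[i],at('top',*c,.018))
# coat plane, both
P=np.vstack([T[165:245,140:230].reshape(-1,3),S[215:290,185:300].reshape(-1,3)]); P=P[np.isfinite(P).all(1)&(P[:,2]>.03)]
rng=np.random.default_rng(0);best=0
for _ in range(1500):
    a=P[rng.choice(len(P),3,False)]; nn=np.cross(a[1]-a[0],a[2]-a[0]); L=np.linalg.norm(nn)
    if L<1e-4: continue
    nn/=L; k=(abs((P-a[0])@nn)<.002).sum()
    if k>best and abs(nn[2])>.8: best=k;N,A=nn,a[0]
Q=P
for _ in range(4):
    Q=P[abs((P-A)@N)<.003]; A=Q.mean(0); N=np.linalg.svd(Q-A,full_matrices=False)[2][2]; N*=np.sign(N[2])
print('plane',A,N,'tilt',np.degrees(np.arccos(N[2])),'yaw',np.degrees(np.arctan2(-N[1],-N[0])),len(Q),len(P))
for n,u,v in(('top',201.8,229),('side',268,244.5)):
    o,r=ray(n,u,v); print(n,'ring',o+r*((A-o)@N)/(r@N))
# triangulate ring, rim corners (top crop px, side crop px)
def tri(a,b):
    o1,r1=ray('top',*a);o2,r2=ray('side',*b); s=np.linalg.lstsq(np.c_[r1,-r2],o2-o1,rcond=None)[0]; p,q=o1+r1*s[0],o2+r2*s[1]; return (p+q)/2,np.linalg.norm(p-q)
f=lambda x,y:(110+x/3-.33,150+y/3-.33); s=lambda x,y:(150+x/3.3-.35,140+y/3.3-.35)
for nm,a,b in(('ring',f(275.5,237),s(390,345)),('lowR-y',f(405,270),s(488,270)),('hi-y',f(322,10),s(160,160)) ,):
    print(nm,*tri(a,b))
print('low+y/hi+y', tri(f(138,340),s(490,500)),tri(f(45,85),s(48,352)))
E
python3 m2.py
```

```text
gauge top [ 0.48025684 -0.13587514  0.14      ] disc [ 0.48852209 -0.2171044   0.018     ]
side 0.134 45 [ 477.7 -129.7   31.1   21.6    9.3] zmed 0.1361
side 0.118 122 [ 477.6 -130.5   38.3   23.5    2.3] zmed 0.1286
side 0.065 382 [ 475.2 -125.    41.9   22.3   23.5] zmed 0.0996
side 0.046 133 [ 479.1 -131.3   53.8   60.6    7.6] zmed 0.0489
top 0.134 145 [ 480.4 -133.6   24.2   35.8   83.2] zmed 0.1369
top 0.118 117 [ 480.4 -134.7   26.6   39.2   86.6] zmed 0.1339
top 0.065 93 [ 480.3 -134.5   26.9   39.1   85.6] zmed 0.1076
top 0.046 233 [ 480.9 -134.3   54.    60.     6.9] zmed 0.0499
blob [349.44372294 212.45021645] [  0   0  27  35 462] [ 0.48730716 -0.22166628  0.018     ]
blob [347.1920904  211.23163842] [  5   9  15  15 177] [ 0.49054751 -0.21583363  0.018     ]
plane [0.49353902 0.195969   0.08231201] [-0.29860105 -0.08056204  0.9509717 ] tilt 18.015719609808837 yaw 15.098799943565824 11585 15601
top ring [0.44583792 0.15705527 0.06403747]
side ring [0.44502277 0.15973483 0.06400852]
ring [0.44635451 0.15782229 0.06326931] 0.0006557973957081412
lowR-y [0.41703014 0.05080921 0.06428345] 0.004240924937060497
hi-y [0.62048356 0.11305239 0.13459667] 0.0002391199368933924
low+y/hi+y (array([0.35948342, 0.26914684, 0.06197941]), np.float64(0.007667213380919615)) (array([0.56285645, 0.32763136, 0.13335643]), np.float64(0.0006080315095230789))
```

```bash
python3 -m inch '[[85,0.3,-0.3,0,0,0,0.05],[85,0.6,-0.6,0,0,0,0.1],[85,0.9,-0.9,0,0,0,0.1],[85,1,-1,0,0,0,0.1],[85,1,-1,0,0,0,0.1]]' 60
python3 - <<'E'
from h import *
s=observe(); R=Ro.from_euler('xyz',s['tool_rot']); print(s['joint_pos'].round(2), R.inv().apply(np.array([.480,-.134,.23])-s['ee_pos'])*10)
E
```

```text
t: 0.6
ee_pos: [0.279, -0.5115, 0.2314]
tool_rot: [-3.141, -0.0, 0.127]
contact_force: [-0.2, -0.4, -0.2]
finger_gap: 0.0853
grasp_force: 0.0
[ 1.04  0.32 -0.05  1.76  0.02  1.07 -0.46] [ 2.47354664 -3.48942835  0.01722702]
```

```bash
python3 -m inch '[[85,0.28,-0.4,0,0,0,0],[85,0.56,-0.8,0,0,0,0],[85,0.7,-1,0,0,0,0]]' >/dev/null
python3 -m inch '[[85,0.28,-0.4,0,0,0,0],[85,0.56,-0.8,0,0,0,0],[85,0.7,-1,0,0,0,0]]' >/dev/null
python3 -m inch '[[85,0.28,-0.4,0,0,0,0],[85,0.56,-0.8,0,0,0,0],[85,0.7,-1,0,0,0,0],[85,0.7,-1,0,0,0,0]]'
python3 - <<'E'
from h import *
s=observe(); R=Ro.from_euler('xyz',s['tool_rot']); print(s['joint_pos'].round(2), R.inv().apply(np.array([.480,-.134,.095])-s['ee_pos'])*10)
E
```

```text
t: 1.6
ee_pos: [0.4511, -0.1882, 0.2315]
tool_rot: [-3.141, -0.002, 0.128]
contact_force: [-0.5, -0.8, 0.1]
finger_gap: 0.0852
grasp_force: 0.0
[ 0.56  0.18 -0.28  1.95  0.06  1.02 -1.19] [ 0.35338594 -0.50050101  1.36569549]
```

```bash
python3 -m inch '[[85,0.35,-0.25,0,0,0,0],[85,0.35,-0.5,0.1,0,0,0],[85,0.35,-0.5,0.5,0,0,0],[85,0.35,-0.5,0.8,0,0,0],[85,0.35,-0.5,0.8,0,0,0]]'
python3 - <<'E'
from h import *
s=observe(); R=Ro.from_euler('xyz',s['tool_rot']); print(R.inv().apply(np.array([.480,-.134,.094])-s['ee_pos'])*10)
a=snapshot('side')[0][90:240,220:400];b=snapshot('top')[0][150:270,270:420]
cv2.imwrite('pics/c3.png',np.hstack([cv2.resize(x,(390,340),interpolation=cv2.INTER_CUBIC) for x in(a,b)])[:,:,::-1])
E
```

```text
t: 2.1
ee_pos: [0.4745, -0.1384, 0.1476]
tool_rot: [-3.139, 0.008, 0.119]
contact_force: [-1.0, -1.0, -0.6]
finger_gap: 0.0852
grasp_force: 0.0
[ 0.06457414 -0.03577571  0.53597318]
```

View pics/c3.png

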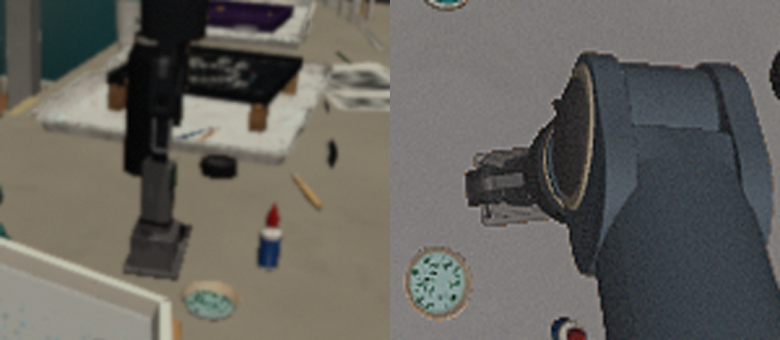

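The gripper is over the gauge, fingers either side of it and the cup and bottle clear. Descending.

```bash
python3 -m inch '[[85,0,0,0.2,0,0,0],[85,0,0,0.4,0,0,0],[85,0,0,0.57,0,0,0],[85,0,0,0.57,0,0,0],[85,0,0,0.57,0,0,0]]'
python3 -m inch '[[85,0,0,0,0,0,0],[85,0,0,0,0,0,0]]'
```

```text
t: 2.7
ee_pos: [0.4788, -0.1373, 0.0958]
tool_rot: [3.14, -0.002, 0.122]
contact_force: [1.3, -0.6, 0.2]
finger_gap: 0.0845
grasp_force: 0.0
t: 2.9
ee_pos: [0.4785, -0.1366, 0.0957]
tool_rot: [3.14, -0.002, 0.122]
contact_force: [-0.1, 0.4, 1.1]
finger_gap: 0.0852
grasp_force: 0.0
```

```bash
python3 -m inch '[[45,0.01,-0.015,0,0,0,0],[45,0.01,-0.015,0,0,0,0],[30,0.01,-0.015,0,0,0,0],[20,0.01,-0.015,0,0,0,0],[15,0.01,-0.015,0,0,0,0]]' 50
python3 -m inch '[[15,0,0,0,0,0,0],[15,0,0,0,0,0,0],[15,0,0,0,0,0,0]]'
```

```text
t: 3.4
ee_pos: [0.4785, -0.1347, 0.0945]
tool_rot: [3.141, -0.0, 0.123]
contact_force: [-1.1, 0.0, 1.6]
finger_gap: 0.0256
grasp_force: 48.6
t: 3.7
ee_pos: [0.4785, -0.1347, 0.0945]
tool_rot: [3.141, -0.0, 0.123]
contact_force: [-0.3, -0.2, 2.9]
finger_gap: 0.0257
grasp_force: 48.7
```

```bash
python3 -m inch '[[15,0,0,-0.15,0,0,0],[15,0,0,-0.4,0,0,0],[15,0,0,-0.6,0,0,0],[15,0,0,-0.6,0,0,0],[15,0,0,-0.6,0,0,0]]'
python3 -m inch '[[15,0,0.3,0,0,0,0],[15,0,0.6,0,0,0,0],[15,0,0.82,0,0,0,0],[15,0,0.82,0,0,0,0],[15,0,0.82,0,0,0,0]]'
python3 - <<'E'
from h import *
p,d=snapshot('side');np.savez('s1.npz',p=p,d=d)
cv2.imwrite('pics/c4.png',cv2.resize(p[110:240,240:380],(700,600),interpolation=cv2.INTER_CUBIC)[:,:,::-1])
E
```

```text
t: 4.2
ee_pos: [0.4778, -0.1346, 0.1536]
tool_rot: [-3.141, 0.001, 0.123]
contact_force: [-0.4, -0.1, -2.4]
finger_gap: 0.0256
grasp_force: 49.0
t: 4.7
ee_pos: [0.4873, -0.2156, 0.1526]
tool_rot: [-3.14, 0.003, 0.122]
contact_force: [-1.4, 0.9, -1.1]
finger_gap: 0.0258
grasp_force: 49.1
```

View pics/c4.png

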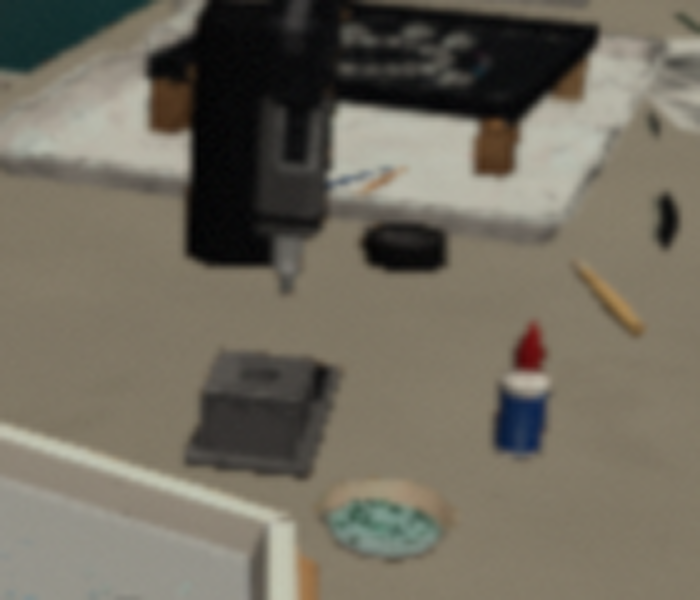

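The gauge is held upright with the probe out, its tip at side pixel ≈(297,173). I'll check that against the prediction, then press on the disc.

```bash
python3 - <<'E'
from h import *
print(proj('side',[[.4873,-.2156,.068],[.489,-.2156,.068]]))
E
python3 -m inch '[[15,0.02,0,0.2,0,0,0],[15,0.02,0,0.4,0,0,0],[15,0.02,0,0.5,0,0,0],[15,0.02,0,0.5,0,0,0],[15,0.02,0,0.5,0,0,0]]'
```

```text
[[296.99367007 172.85015018]
 [296.41596143 172.76435519]]
t: 5.25
ee_pos: [0.4907, -0.2152, 0.1046]
tool_rot: [-3.142, -0.0, 0.124]
contact_force: [0.3, 0.3, -1.5]
finger_gap: 0.0257
grasp_force: 49.1
```

```bash
python3 -m inch '[[15,-0.01,0,0.04,0,0,0],[15,-0.01,0,0.08,0,0,0],[15,-0.01,0,0.11,0,0,0],[15,-0.01,0,0.11,0,0,0]]'
python3 -m inch '[[15,0,0,0.02,0,0,0],[15,0,0,0.02,0,0,0],[15,0,0,0.02,0,0,0]]'
```

```text
t: 5.65
ee_pos: [0.4906, -0.216, 0.0939]
tool_rot: [3.141, -0.003, 0.123]
contact_force: [1.5, -0.3, 3.4]
finger_gap: 0.0255
grasp_force: 49.7
t: 5.95
ee_pos: [0.4906, -0.216, 0.0923]
tool_rot: [3.141, -0.002, 0.123]
contact_force: [1.1, 1.2, 6.8]
finger_gap: 0.0254
grasp_force: 50.1
```

```bash
python3 -m inch '[[15,0,0,0.02,0,0,0],[15,0,0,0.02,0,0,0],[15,0,0,0.02,0,0,0],[15,0,0,0.02,0,0,0],[15,0,0,0.02,0,0,0]]'
python3 -m inch '[[15,0,0,0.01,0,0,0],[15,0,0,0.01,0,0,0],[15,0,0,0.01,0,0,0],[15,0,0,0.01,0,0,0],[15,0,0,0.01,0,0,0]]'
```

```text
t: 6.45
ee_pos: [0.4909, -0.216, 0.0918]
tool_rot: [3.14, -0.003, 0.123]
contact_force: [-1.7, 1.4, 17.1]
finger_gap: 0.0256
grasp_force: 51.3
t: 6.95
ee_pos: [0.491, -0.216, 0.0916]
tool_rot: [3.14, -0.003, 0.123]
contact_force: [-3.5, 2.6, 22.6]
finger_gap: 0.0259
grasp_force: 52.0
```

```bash
python3 -m inch '[[15,0,0,-0.2,0,0,0],[15,0,0,-0.6,0,0,0],[15,0,0,-1,0,0,0],[15,0,0,-1,0,0,0],[15,0,0,-1,0,0,0]]'
cat >> h.py <<'E'
N=np.array([-.2986,-.0806,.951]); N/=np.linalg.norm(N); SPOT=np.array([.4455,.158,.0638])
RT=Ro.from_euler('xyz',[np.pi,-np.arccos(N[2]),np.arctan2(-N[1],-N[0])]); 
RT=Ro.from_euler('Z',np.arctan2(-N[1],-N[0]))*Ro.from_euler('Y',-np.arccos(N[2]))*Ro.from_euler('X',np.pi)
def go(h):
    s=observe(); R=Ro.from_euler('xyz',s['tool_rot']); p=SPOT+h*N
    print('q',s['joint_pos'].round(2),'shift',(R.inv().apply(p-s['ee_pos'])*10).round(3),'turn',((R.inv()*RT).as_rotvec()/2).round(4),'z err',np.arccos(-R.as_matrix()[:,2]@N).round(3), 'Fn',(s['contact_force']@N).round(2))
    q=R.as_matrix()[:,2]*.084+s['ee_pos']-SPOT; print('tip(out) rel spot: normal',(q@N*1000).round(1),'in plane',((RT.inv().apply(q))*1000).round(1), s['grasp_force'])
E
python3 -c "
from h import *
print(RT.as_matrix()[:,2],-N); go(.15)"
```

```text
t: 7.45
ee_pos: [0.4886, -0.2161, 0.1882]
tool_rot: [3.141, 0.001, 0.122]
contact_force: [-0.7, 0.1, -2.5]
finger_gap: 0.0255
grasp_force: 49.3
[ 0.29859114  0.08059761 -0.95097179] [ 0.29859114  0.08059761 -0.95097179]
q [ 0.57  0.3  -0.28  1.9   0.1   0.95 -1.21] shift [-0.431 -3.7   -0.183] turn [ 0.0113  0.1574 -0.07  ] z err 0.315 Fn -2.18
tip(out) rel spot: normal 55.7 in plane [-40.7 372.4 -55.7] 49.25860404968262
```

```bash
python3 -m inch '[[15,0,-0.3,-0.15,0,0,0],[15,0,-0.6,-0.3,0,0,0],[15,0,-0.9,-0.3,0,0,0],[15,0,-1,-0.3,0,0,0]]' >/dev/null
python3 -m inch '[[15,0,-0.4,0,0,0,0],[15,0,-0.8,0,0,0,0],[15,0,-1,0,0,0,0],[15,0,-1,0,0,0,0]]' >/dev/null
python3 -m inch '[[15,0,-0.4,0,0,0,0],[15,0,-0.8,0,0,0,0],[15,0,-1,0,0,0,0],[15,0,-1,0,0,0,0]]'
python3 -c "
from h import *
go(.15)"
```

```text
t: 8.65
ee_pos: [0.4518, 0.0834, 0.2171]
tool_rot: [-3.141, 0.002, 0.127]
contact_force: [0.1, -0.6, -1.7]
finger_gap: 0.0258
grasp_force: 49.3
q [ 0.17  0.17 -0.5   2.02  0.09  0.98 -1.81] shift [-0.428 -0.685  0.108] turn [ 0.0104  0.1581 -0.0679] z err 0.317 Fn -1.57
tip(out) rel spot: normal 70.1 in plane [  8.6  73.6 -70.1] 49.31741774082184
```

```bash
python3 -m inch '[[15,-0.1,-0.2,0,0.003,0.04,-0.02],[15,-0.2,-0.4,0,0.006,0.08,-0.04],[15,-0.3,-0.6,0.05,0.009,0.12,-0.06],[15,-0.43,-0.68,0.11,0.01,0.158,-0.068],[15,-0.43,-0.68,0.11,0.01,0.158,-0.068]]'
python3 -m inch '[[15,0,0,0,0,0,0],[15,0,0,0,0,0,0],[15,0,0,0,0,0,0]]'
python3 -c "
from h import *
go(.12)"
```

```text
t: 9.15
ee_pos: [0.397, 0.1409, 0.2041]
tool_rot: [3.136, -0.309, 0.261]
contact_force: [0.2, -1.4, -2.4]
finger_gap: 0.0256
grasp_force: 49.4
t: 9.45
ee_pos: [0.403, 0.1435, 0.2076]
tool_rot: [3.14, -0.317, 0.258]
contact_force: [-0.0, -0.1, -1.9]
finger_gap: 0.0255
grasp_force: 49.4
q [ 0.12 -0.04 -0.59  2.28  0.08  0.58 -1.84] shift [-0.019 -0.03   0.306] turn [ 0.0014 -0.0011 -0.0027] z err 0.004 Fn -1.81
tip(out) rel spot: normal 66.6 in plane [  2.    3.1 -66.6] 49.35158729553223
```

```bash
python3 -m inch '[[15,-0.02,-0.03,0.15,0,0,0],[15,-0.02,-0.03,0.3,0,0,0],[15,-0.02,-0.03,0.45,0,0,0],[15,-0.02,-0.03,0.45,0,0,0],[15,-0.02,-0.03,0.45,0,0,0]]'
python3 -c "
from h import *
go(.084)
p,d=snapshot('side');q,e=snapshot('top')
cv2.imwrite('pics/c5.png',np.hstack([cv2.resize(x,(390,450),interpolation=cv2.INTER_CUBIC) for x in(p[180:280,220:307],q[180:280,150:237])])[:,:,::-1])
"
```

```text
t: 9.95
ee_pos: [0.4131, 0.15, 0.164]
tool_rot: [3.14, -0.316, 0.259]
contact_force: [-0.4, 0.3, -1.3]
finger_gap: 0.0258
grasp_force: 49.3
q [ 0.09  0.07 -0.6   2.31  0.26  0.47 -2.02] shift [0.007 0.007 0.216] turn [ 0.0012 -0.0007 -0.002 ] z err 0.003 Fn -1.18
tip(out) rel spot: normal 21.6 in plane [ -0.7  -0.5 -21.6] 49.256733655929565
```

View pics/c5.png

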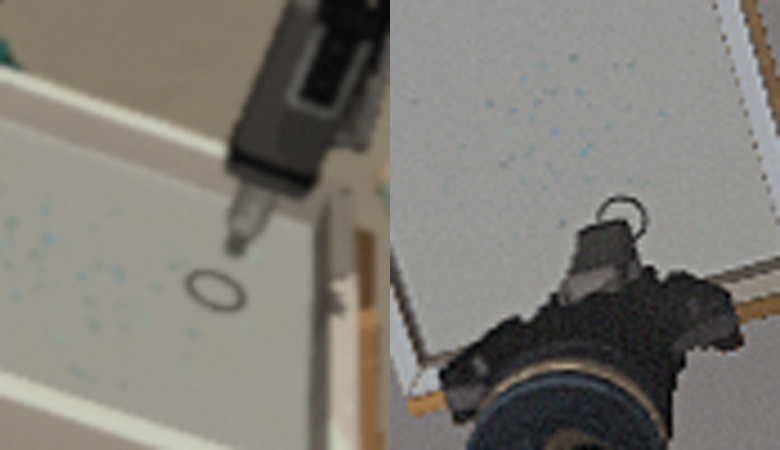

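The side view shows the tip at ≈(272.2,235.1), above the ring centre at (268.2,244.7). I'll check that projection and then lower further.

```bash
python3 -c "
from h import *
print(proj('side',[SPOT,SPOT+N*.0216,SPOT+N*.0216+.003*RT.as_matrix()[:,0],SPOT+N*.0216+.003*RT.as_matrix()[:,1]]))"
python3 -m inch '[[15,0,0,0.1,0,0,0],[15,0,0,0.18,0,0,0],[15,0,0,0.18,0,0,0],[15,0,0,0.18,0,0,0]]'
python3 -c "
from h import *
go(.079)"
```

```text
[[268.05648306 244.08427576]
 [271.82278843 235.31128018]
 [270.35644997 234.80444672]
 [271.91564723 234.49488132]]
t: 10.45
ee_pos: [0.4183, 0.1515, 0.1474]
tool_rot: [3.14, -0.317, 0.26]
contact_force: [0.6, 0.6, -1.9]
finger_gap: 0.0255
grasp_force: 49.4
q [ 0.07  0.11 -0.59  2.32  0.34  0.44 -2.11] shift [0.007 0.008 0.092] turn [ 0.0015 -0.0015 -0.0016] z err 0.004 Fn -2.06
tip(out) rel spot: normal 4.2 in plane [-0.5 -0.6 -4.2] 49.36901271343231
```

```bash
python3 -m inch '[[15,0.01,0.01,0.03,0,0,0],[15,0.01,0.01,0.06,0,0,0],[15,0.01,0.01,0.07,0,0,0],[15,0.01,0.01,0.07,0,0,0],[15,0.01,0.01,0.07,0,0,0]]'
python3 -c "
from h import *
go(.079)
for i in range(4): snapshot('side'); print(observe()['contact_force']@N)"
```

```text
t: 10.95
ee_pos: [0.4219, 0.1514, 0.1409]
tool_rot: [3.14, -0.318, 0.26]
contact_force: [-0.3, 0.3, 1.2]
finger_gap: 0.0255
grasp_force: 49.7
q [ 0.06  0.13 -0.58  2.33  0.37  0.42 -2.13] shift [-0.005 -0.002  0.019] turn [ 0.0015 -0.0016 -0.0016] z err 0.004 Fn 1.21
tip(out) rel spot: normal -3.1 in plane [0.8 0.5 3.1] 49.68603551387787
1.6118339196298765
1.6105883189859553
1.4109672704696499
1.31021850969367
```

```bash
python3 -m inch '[[15,0,0,0.01,0,0,0],[15,0,0,0.02,0,0,0],[15,0,0,0.02,0,0,0],[15,0,0,0.02,0,0,0],[15,0,0,0.02,0,0,0]]'
python3 -c "
from h import *
a=[]
for i in range(8): p,_=snapshot('side'); a.append(observe()['contact_force']@N)
print(np.round(a,2)); go(.079)
cv2.imwrite('pics/c6.png',np.hstack([cv2.resize(x,(390,450),interpolation=cv2.INTER_CUBIC) for x in(p[180:280,220:307],snapshot('top')[0][180:280,150:237])])[:,:,::-1])"
```

```text
t: 11.65
ee_pos: [0.4222, 0.1516, 0.1388]
tool_rot: [3.14, -0.317, 0.26]
contact_force: [0.8, -1.1, 3.3]
finger_gap: 0.0255
grasp_force: 49.8
[2.83 2.8  3.24 3.49 2.82 2.62 2.57 2.37]
q [ 0.05  0.14 -0.57  2.33  0.38  0.42 -2.14] shift [-0.    -0.001 -0.003] turn [ 0.0014 -0.0012 -0.0015] z err 0.004 Fn 2.37
tip(out) rel spot: normal -5.3 in plane [0.2 0.3 5.3] 49.8062539100647
```

View pics/c6.png

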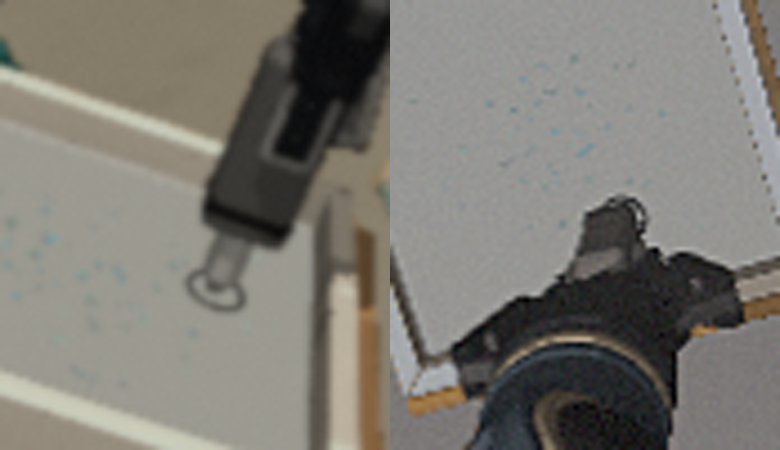

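The tip sits in the middle of the ring at side pixel (268,244). The probe is in by about 5–6 mm, pressing with about 4 N, and the gauge is square to the coat.

```bash
python3 -c "
from cell import *
print(hand_in())"
```

```text
the job is handed in; nothing more can be done
None
```

I zeroed the gauge on the steel disc and handed the job in with the gauge held square inside the ring, its probe about half pressed (5–6 mm, about 4 N); the hand-in returned no verdict.

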